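# Shut the dark box and hold the filter flap at its balance point

### The arm

A 6-joint arm with a two-finger parallel gripper is mounted at the origin on the work surface. World frame = base frame: x ahead of the robot, y to its left, z up, the work surface at z = 0. Lengths are in m, angles in rad, forces in N, time in s.
With the tool pointing down it reaches from about 0.375 to 0.9 m from the base axis. Payload 3.1 kg.
Tool frame: the origin (TCP) lies midway between the tips of the shut fingers; the grasp point (between the pads) lies pinch_z behind it (pinch_z is the distance from the TCP to the grasp point, in m); y points along the fingers, z is the direction in which the jaws open and shut, and the axes are right-handed (so a half turn about y gives the same grasp; the last joint's range is limited). The gripper opens to 87 mm and grips with 3 to 60 N. Pads are 19 mm wide; open, the fingers measure 117 mm over their backs; the gripper's body (75 mm by 190 mm) begins 51 mm behind the grasp point.
Start: joints at [1.032, 0.527, 1.433, -0, 1.181, -0.178], TCP at [0.221, 0.585, 0.199] pointing down, gripper open.
Joint ranges: [-3.08, 3.08], [-0.75, 2.2], [0.22, 2.44], [-1.43, 4.57], [0, 2.65], [-2.85, 2.85]. Speed limits (rad/s): [2.79, 2.79, 3.14, 3.14, 3.14, 3.14].

### API

Orientations are given as a unit quaternion [x, y, z, w].
In Python, from rig import get_obs, camera, hand_in, pinch_z gives the robot as it stands. The module is installed in compiled form; this text tells all that it offers.
- The arm moves only by the tool arm_command, never from a script. Its argument "plan" is a list of rows, each a list of 2 entries, a list of its own where there are three numbers: the shift along the world's x, y, z in units of 25 mm (1.0 is 25 mm), then the turn about the world's z in units of 5 degrees (1.0 is 5 degrees). A call has 1 to 5 rows; each row is the pose to reach, as a shift and turn from the pose commanded when the call began; what a row does not reach only later rows make up. A row lasts 1/10 s, in which the tool goes at most 50 mm and 8.59 degrees, less where a joint would pass 70% of its speed; a pose out of reach is approached as far as the arm can. A call with a gripper value outside its range is refused whole. "fingers" is the opening, from -1 (shut) to 1 (fully open), set as the call begins (left out, the last holds). The fingers move at their own pace and stop on an object; "force" is the grip in N (left out, the last holds). Time passes only in rows, so rows that repeat a pose let the fingers close. It gives the time, the measured TCP pose, the force and the opening at its end, in the units of the state.
- get_obs(): the state, without advancing time (a new reading comes with each control period).
- camera(name): name is "scene" or "top" or "wrist"; returns a dict with "pixels" (480x640x3 uint8, red, green, blue), "camera_matrix" (3x3 intrinsics, pixels), "R" (3x3) and "t" (3): a world point X has camera coordinates R X + t. Camera axes: x right, y down, z forward; pixel columns grow to the right and rows downward; lengths in m; the calibration is good to about 2 mm. A picture is of the moment at which its call begins. There is no depth.
- hand_in(): hands the job in, once; it reports no verdict.
The state is a dict: "time": time; "q": joint angles; "joint_velocities": joint speeds; "joint_torque": joint torques, N m; "position": TCP position; "tool_rot": TCP orientation; "ft_force": force on the tool from outside, world axes, zero at the start; "moment": the same for the moment, N m; "grip_width": finger opening in m.
Only numpy, scipy, OpenCV 4.12 (cv2) and the standard library are available. Lean on these libraries where they do the work, as an engineer would, in place of code of your own. Each camera call takes 0.05 s, during which the arm holds its last target.

### The job

Get the detector ready for an exposure: first swing the open lid of the black box down, without slamming it, until it is fully shut. Then grip the orange bar of the filter flap in front of the box and swing the flap up from its rest to its balance point, standing upright across the beam, without letting it go over to the other side. Finish while holding it there: keep the bar gripped and the flap still and upright when the program ends, and leave the other things on the bench where they are.

Things in the scene. Friction and masses are not known exactly. Their poses are not given: they have to be found in the camera images.
- lid_hinge (a point): Middle of the lid's hinge line, on the left rim of the black dark box (fixed to the bench; 200 mm along x, 180 mm along y, 130 mm high), 130 mm above the bench. Axes are the box's, fixed: x along the hinge line, -y from the hinge across the box to its front wall with the beam port, z up.
- lid (a joint): Lid angle: 0 = fully shut (level), 1.57 = standing straight up, stop at 1.7. Grey plate, 210 mm along the hinge, 192 mm hinge to free edge, 10 mm thick, underside on the hinge line; opening turns its outer face to the box's +y. Stiff hinge (0.33 N m): it stays where left and must be pushed all the way shut (up to 4 N at 150 mm from the hinge). 250 g.
- lid_edge (a point): Middle of the lid's free edge, which carries a yellow strip and overhangs the box's front by 12 mm when shut; half-way through the thickness.
- flap_axle (a point): Middle of the filter flap's axle, 50 mm above the bench, on the flip stand (black foot 130 x 120 x 12 mm, fixed to the bench, two short metal cheeks) in front of the box's port. Axes are the stand's, fixed: x along the axle, +y towards the dark box, -y towards the lamp, z up.
- flap (a joint): Flap angle: 0 = upright over its axle (the balance point); positive = leaning to the dark box (stand's +y), negative = to the lamp. It starts at rest on its stop at -0.95; the other stop is +0.95. Nearly free hinge: unheld, it falls to a stop. Metal frame 90 mm wide with a green filter, 95 mm from axle to bar, 100 to 210 g.
- bar (a point): Grip point: centre of the free part of the round orange bar, 12 mm thick, on the flap's top edge, parallel to the axle and 95 mm from it. The bar sticks out 60 mm past the frame on the stand's -x side (towards the robot); this point is 78 mm along -x from the stand's middle. It turns between pads that grip it from above, closing along the stand's y. x along the bar, z away from the axle.
- tape: Bystander, to be left alone: roll of white tape lying flat, 90 mm across, 24 mm high. Origin at the underside's centre.
- solvent: Bystander, to be left alone: white plastic bottle with a red cap, 54 mm across, 130 mm tall. Origin at the underside's centre.
- preamp: Bystander, to be left alone: small bare-metal box 60 x 110 x 30 mm. Origin at the underside's centre.
- driver: Bystander, to be left alone: screwdriver with a blue handle lying flat, 200 mm long along its x, the handle to -x. Origin on the bench under it.
- meter: Bystander, to be left alone: grey hand meter lying flat, 150 x 75 x 35 mm. Origin at the underside's centre.
- tray: Bystander, to be left alone: small blue divided tray, 90 x 130 x 30 mm. Origin at the underside's centre.
- lensmount: Bystander, to be left alone: brass spool-shaped lens mount, 40 mm across, 40 mm high. Origin at the underside's centre.

How it is judged:
By the outcome, as a careful person would: the job done as asked, in the order asked, and still so for the second after the job is handed in, while the arm keeps its last pose, push and grip.
It also fails if it takes over 51 s, if anything falls off the work surface, if the arm or the gripper's body presses on something with over 40 N, if the wrist force passes 120 N, or if a joint passes its speed limit or range.

## Working session

There is one attempt and no reset: what is moved stays moved. The work goes in short steps, Python scripts to look and compute and a tool call to move; the robot and the scene stay as the last step left them, time stands still between calls to the robot, and variables do not carry over. Pictures are saved under pics/ and viewed, and the job is handed in when it is done.

Besides the shell and the picture viewer there is one more tool, called after "Request:" in YAML: its name, and indented under it one key for each argument. arm_command: Moves the arm, as the interface text tells. Its arguments: {"type":"object","properties":{"plan":{"type":"array"},"fingers":{"type":"number"},"force":{"type":"number"}},"required":["plan"]}

```bash
mkdir -p pics; python3 - <<'E'
from rig import get_obs,camera,pinch_z
import cv2,pickle
print(pinch_z);o=get_obs()
for k,v in o.items(): print(k,v)
d={}
for n in("scene","top"):
    c=camera(n);d[n]=c;cv2.imwrite(f"pics/{n}0.png",c["pixels"][:,:,::-1])
    print(n,c["camera_matrix"],c["R"],c["t"])
pickle.dump(d,open("c0.pkl","wb"))
E
```

```text
0.0187
time 0.0
q [ 1.03151912e+00  5.28434132e-01  1.43389464e+00 -4.15663378e-06
  1.18140819e+00 -1.78517894e-01]
joint_velocities [ 2.25057398e-04  8.57125477e-05  6.83134826e-04  2.91460193e-04
 -2.16629988e-03 -9.15995435e-04]
joint_torque [-3.16738369e-04 -4.40039206e+01 -1.76592439e+01  6.32235850e-02
  5.81605209e-02 -1.79877429e-04]
position [0.2201921  0.58409327 0.19829382]
tool_rot [ 0.69634443 -0.12712153  0.1265915  -0.69492384]
ft_force [ 0.71061583 -0.25903194  0.15165503]
moment [0.01711592 0.03116521 0.00707668]
grip_width 0.0870110210586595
scene [[586.06500939   0.         324.80967398]
 [  0.         586.06500939 239.6042313 ]
 [  0.           0.           1.        ]] [[-0.74219319  0.67014581  0.00733889]
 [ 0.4225971   0.47647349 -0.77096349]
 [-0.52015474 -0.56910246 -0.63683706]] [ 0.30720237 -0.22256323  1.75400346]
top [[454.54937325   0.         317.580378  ]
 [  0.         454.54937325 245.25092447]
 [  0.           0.           1.        ]] [[ 1.12705300e-03 -9.99986148e-01 -5.14128520e-03]
 [-9.95773541e-01 -6.50121593e-04 -9.18402594e-02]
 [ 9.18356448e-02  5.22306461e-03 -9.95760480e-01]] [0.13896442 0.52081933 1.17598116]
```

View pics/scene0.png

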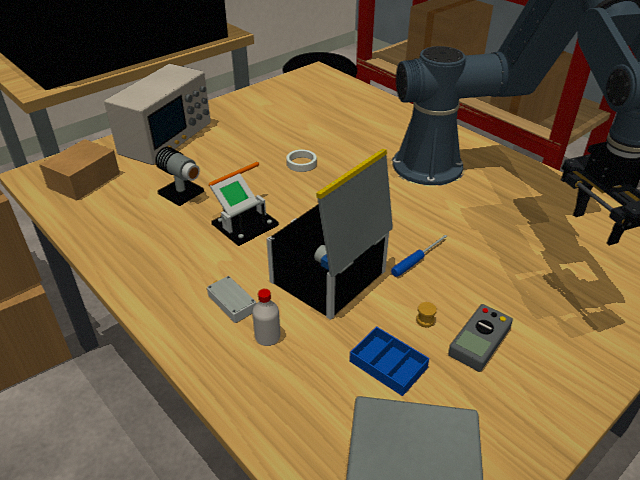

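View pics/top0.png

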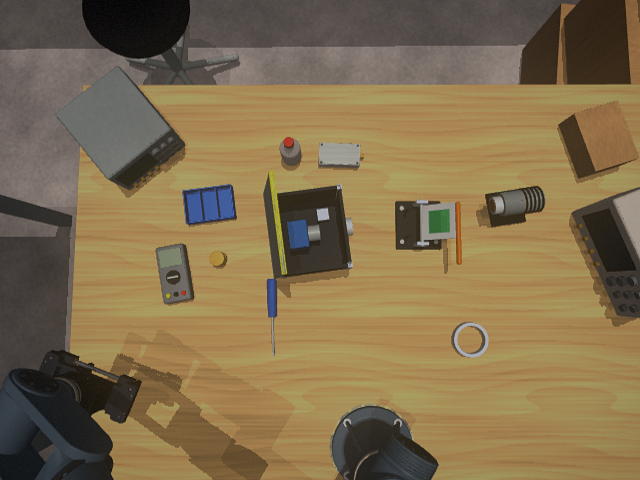

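```bash
python3 - <<'E'
import cv2,pickle
d=pickle.load(open("c0.pkl","rb"))
def crop(n,x,y,w,h,s,f):
    p=d[n]["pixels"][y:y+h,x:x+w,::-1];p=cv2.resize(p,None,fx=s,fy=s,interpolation=cv2.INTER_CUBIC)
    for i in range(0,w,20): cv2.putText(p,str(x+i),(i*s,8),0,.3,(0,0,255),1);cv2.line(p,(i*s,0),(i*s,h*s),(0,0,255) if i%100==0 else (120,120,120),1)
    for i in range(0,h,20): cv2.putText(p,str(y+i),(0,i*s+8),0,.3,(0,0,255),1);cv2.line(p,(0,i*s),(w*s,i*s),(120,120,120),1)
    cv2.imwrite(f"pics/{f}.png",p)
crop("top",250,160,110,140,4,"tbox");crop("top",380,180,110,100,6,"tflap")
crop("scene",250,140,160,180,3,"sbox");crop("scene",190,150,100,100,6,"sflap")
E
```

```text
(no output)
```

View pics/tbox.png

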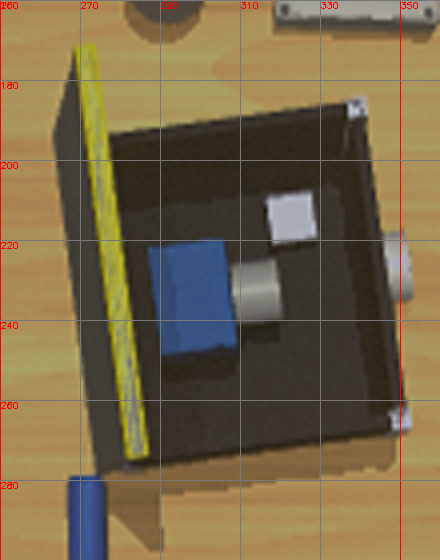

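View pics/tflap.png

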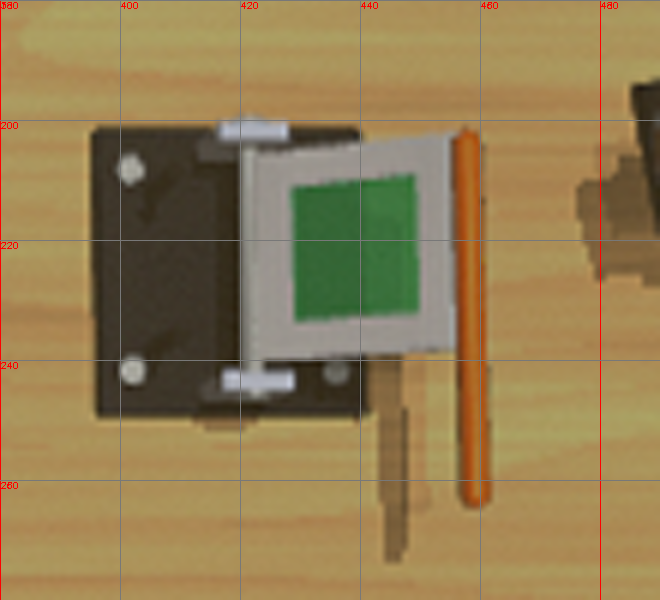

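View pics/sbox.png

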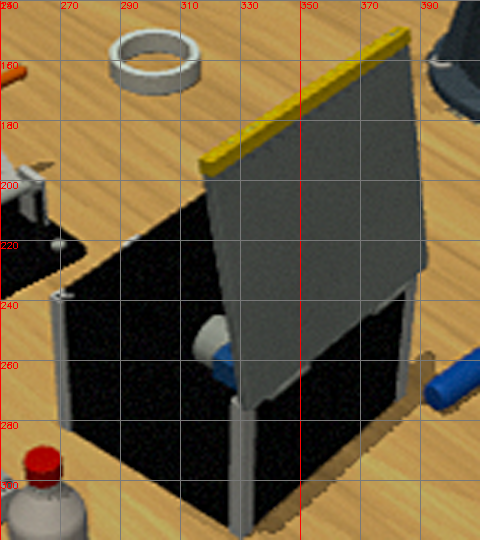

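View pics/sflap.png

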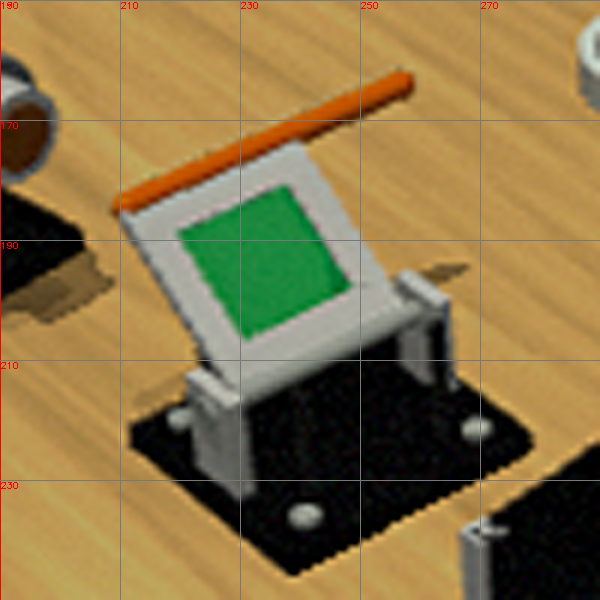

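```bash
cat >h.py <<'E'
import numpy as np,pickle,cv2
from scipy.optimize import least_squares
def proj(c,X):
    X=np.atleast_2d(X);p=(c["R"]@X.T).T+c["t"];p=p@np.array(c["camera_matrix"]).T;return p[:,:2]/p[:,2:]
def box(p,L):  # p=x,y,yaw ; L local (x,y,z rel hinge)
    c,s=np.cos(p[2]),np.sin(p[2]);L=np.atleast_2d(L)
    return np.c_[p[0]+c*L[:,0]-s*L[:,1],p[1]+s*L[:,0]+c*L[:,1],L[:,2]]
def lid(p,a,x,u,v): return box(p,[x,-u*np.cos(a)+v*np.sin(a),.13+u*np.sin(a)+v*np.cos(a)])
def flap(p,a,x,r,n=0): # n along +y normal
    return box(p,[x,r*np.sin(a)+n*np.cos(a),.05+r*np.cos(a)-n*np.sin(a)])
E
cat >fit.py <<'E'
from h import *
d=pickle.load(open("c0.pkl","rb"));T=d["top"];S=d["scene"]
def fb(p):
    P=lambda *l:box(p,l); L=lambda *l:lid(p,p[3],*l)
    o=[(T,P(.1,-.18,.13),(341.5,184.5)),(T,P(-.1,-.18,.13),(352.5,267.5)),
     (S,P(.1,0,0),(330,318)),(S,P(.1,-.18,.13),(267.5,238)),(S,P(.1,-.18,0),(271.5,283)),
     (T,L(.105,.192,0),(274,171)),(T,L(-.105,.192,0),(287,274.3)),(T,L(.105,.192,.01),(269.3,171)),(T,L(-.105,.192,.01),(282.3,274.5)),
     (S,L(.105,.192,.0),(316.2,193)),(S,L(-.105,.192,.01),(386.5,152)),(S,L(.105,0,.01),(332,276.5)),(S,L(-.105,0,.01),(392,229))]
    return np.concatenate([proj(c,X)[0]-np.array(u) for c,X,u in o])
r=least_squares(fb,[.5,.1,.13,1.5],loss='soft_l1');print(r.x,np.round(fb(r.x).reshape(-1,2),1).tolist())
p=r.x
print("lid_edge",lid(p,p[3],0,.192,.005),"shut edge",lid(p,0,0,.192,.005))
def ff(q):
    P=lambda *l:box(q,l);F=lambda *l:flap(q,q[3],*l)
    o=[(T,P(.065,.06,.012),(395.3,201.3)),(T,P(-.065,.06,.012),(396,249.5)),(T,P(-.065,-.06,.012),(441.5,249)),
     (S,P(.065,-.06,.012),(211.7,221)),(S,P(.065,.06,.012),(239,245)),(S,P(-.065,.06,.012),(278.7,222.5)),
     (T,F(.045,.095),(457.7,202)),(T,F(-.105,.095),(459.3,263.5)),(S,F(.045,.095),(210.2,184)),(S,F(-.105,.095),(258,163.5))]
    return np.concatenate([proj(c,X)[0]-np.array(u) for c,X,u in o])
r=least_squares(ff,[.5,-.2,.02,-.95],loss='soft_l1');print(r.x,np.round(ff(r.x).reshape(-1,2),1).tolist())
q=r.x;print("bar now",flap(q,q[3],-.078,.095),"bar up",flap(q,0,-.078,.095))
np.save("fit.npy",[p,q])
E
python3 fit.py
```

```text
[0.53596507 0.24779758 0.13253542 1.38470121] [[-0.8, 0.3], [-0.4, -1.3], [-0.2, -0.2], [-0.1, -0.7], [-1.0, -2.5], [-0.1, -0.2], [-0.2, -0.4], [-0.4, 0.2], [-0.5, 0.0], [-0.7, -0.8], [-0.3, -3.1], [0.7, 0.3], [0.9, -1.1]]
lid_edge [[0.54001021 0.21745532 0.31961008]] shut edge [[0.56133744 0.05748141 0.135     ]]
[ 5.75475804e-01 -1.29029982e-01 -6.60182904e-04 -9.57404502e-01] [[-0.1, 0.1], [-0.1, 0.0], [-0.5, 0.6], [-0.5, -1.1], [-0.7, -3.0], [0.7, -1.8], [-0.7, 0.3], [-0.7, -0.7], [-0.5, 0.4], [-0.7, -0.1]]
bar now [[ 0.49742454 -0.20665999  0.1046862 ]] bar up [[ 0.49747582 -0.12897849  0.145     ]]
```

```bash
cat >>h.py <<'E'
from scipy.spatial.transform import Rotation as Ro
def yaw(o):
    R=Ro.from_quat(o["tool_rot"]).as_matrix();return R[:,1],R[:,2],np.degrees(np.arctan2(R[1,2],R[0,2]))
def push(p,a,u=.16,x=0,pen=0):
    y=-u*np.cos(a)+.01*np.sin(a)+.0095-pen*np.sin(a);z=.13+u*np.sin(a)+.01*np.cos(a)-pen*np.cos(a);return box(p,[x,y,z])[0]
E
python3 - <<'E'
from h import *
from rig import get_obs
o=get_obs();print(yaw(o));p,q=np.load("fit.npy")
s=np.array([.221,.585,.199])
for n,X in [("app",push(p,1.385)+[-.01,.06,0])]+[(a,push(p,a)) for a in [1.385,1.2,1.,.8,.6,.4,.3,.2,.1,.05,0]]: print(n,X.round(4),((X-s)/.025).round(2))
E
```

```text
(array([-0.00100366, -0.0016597 , -0.99999812]), array([ 0.35304144,  0.93560574, -0.00190716]), np.float64(69.32650408275097))
app [0.5273 0.2977 0.2891] [ 12.25 -11.49   3.6 ]
1.385 [0.5373 0.2377 0.2891] [ 12.65 -13.89   3.6 ]
1.2 [0.5411 0.209  0.2827] [ 12.81 -15.04   3.35]
1.0 [0.545  0.1799 0.27  ] [ 12.96 -16.21   2.84]
0.8 [0.5485 0.1538 0.2517] [ 13.1  -17.25   2.11]
0.6 [0.5514 0.1319 0.2286] [ 13.22 -18.12   1.18]
0.4 [0.5537 0.115  0.2015] [ 13.31 -18.8    0.1 ]
0.3 [0.5545 0.1086 0.1868] [ 13.34 -19.05  -0.49]
0.2 [0.5552 0.1037 0.1716] [ 13.37 -19.25  -1.1 ]
0.1 [0.5556 0.1004 0.1559] [ 13.38 -19.38  -1.72]
0.05 [0.5558 0.0993 0.148 ] [ 13.39 -19.43  -2.04]
0 [0.5559 0.0986 0.14  ] [ 13.39 -19.46  -2.36]
```

Request:
arm_command:
  plan:
    - [[1.0, -0.9, 1.0], 0.8]
    - [[2.3, -2.1, 2.0], 1.6]
    - [[3.6, -3.3, 3.0], 2.4]
    - [[4.9, -4.5, 3.6], 3.2]
    - [[6.2, -5.7, 3.6], 4.1]
  fingers: -1
  force: 20

```text
time: 0.6
position: [0.3778, 0.442, 0.2919]
tool_rot: [-0.706, -0.002, -0.001, 0.708]
ft_force: [1.1, 0.8, 0.1]
grip_width: 0.0548
```

Request:
arm_command:
  plan:
    - [[1.3, -1.2, 0], 0]
    - [[2.6, -2.4, 0], 0]
    - [[3.9, -3.6, 0], 0]
    - [[5.2, -4.8, 0], 0]
    - [[6.1, -5.6, 0], 0]

```text
time: 1.1
position: [0.5299, 0.2998, 0.2887]
tool_rot: [0.707, -0.002, 0.002, -0.707]
ft_force: [0.3, 0.0, -0.5]
grip_width: 0.015
```

Request:
arm_command:
  plan:
    - [[0, 0, 0], 0]
    - [[0, 0, 0], 0]
    - [[0, 0, 0], 0]

```text
time: 1.4
position: [0.5269, 0.3029, 0.2889]
tool_rot: [-0.707, 0.001, -0.0, 0.707]
ft_force: [-0.5, 0.3, -0.9]
grip_width: 0.0009
```

```bash
python3 - <<'E'
from h import *
from rig import get_obs,camera
o=get_obs();print(o["time"],o["position"],yaw(o)[2],o["ft_force"],o["grip_width"],o["q"])
for n in("scene","top"): cv2.imwrite(f"pics/{n}1.png",camera(n)["pixels"][:,:,::-1])
p,q=np.load("fit.npy")
s=np.array([.221,.585,.199])+.025*np.array([12.3,-11.3,3.6]);print(s)
E
```

```text
1.4 [0.52694413 0.30289755 0.28889601] 89.87774870542893 [-0.49587724  0.29857877 -0.91487197] 0.0009498705287535231 [ 3.37715563e-01  4.18510329e-01  1.36381215e+00  6.04433505e-04
  1.36060301e+00 -1.23107367e+00]
[0.5285 0.3025 0.289 ]
```

View pics/scene1.png

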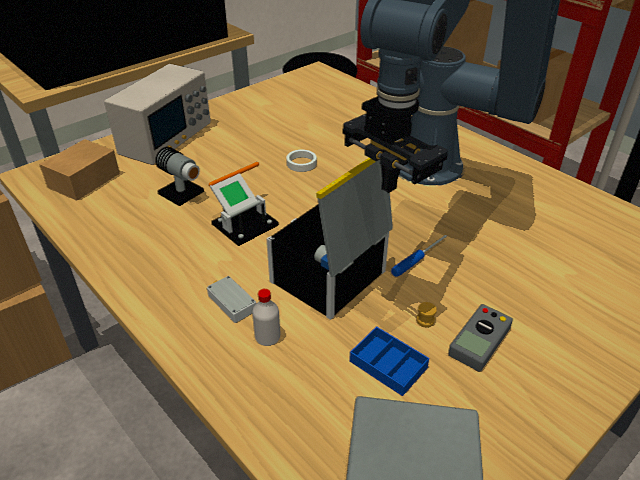

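View pics/top1.png

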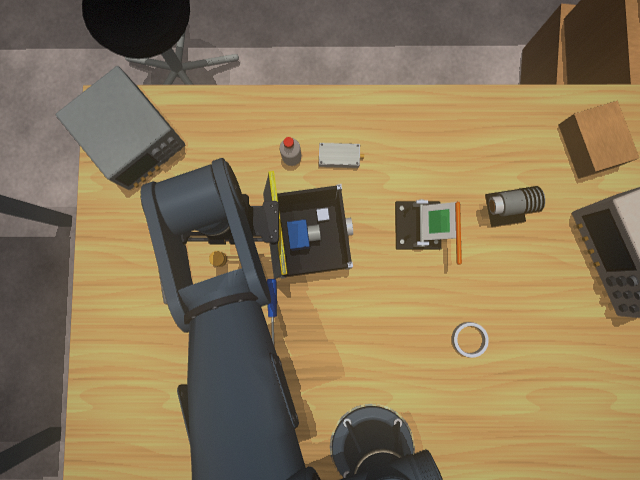

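```bash
python3 - <<'E'
from h import *
p,q=np.load("fit.npy")
c=np.array([.5285,.3025,.289]);A=[1.385]+list(np.arange(1.32,.1,-.06))+[.1,.06,.03,0.015,0]
for a in A:
    X=push(p,a)+[0,.0055,0]; print(round(a,3),((X-c)/.025).round(2))
E
```

```text
1.385 [ 0.35 -2.37  0.  ]
1.32 [ 0.41 -2.78 -0.06]
1.26 [ 0.46 -3.15 -0.14]
1.2 [ 0.51 -3.52 -0.25]
1.14 [ 0.55 -3.88 -0.38]
1.08 [ 0.6  -4.23 -0.53]
1.02 [ 0.65 -4.57 -0.7 ]
0.96 [ 0.69 -4.9  -0.89]
0.9 [ 0.73 -5.22 -1.1 ]
0.84 [ 0.77 -5.53 -1.33]
0.78 [ 0.81 -5.82 -1.57]
0.72 [ 0.85 -6.1  -1.84]
0.66 [ 0.88 -6.36 -2.12]
0.6 [ 0.92 -6.6  -2.42]
0.54 [ 0.95 -6.83 -2.73]
0.48 [ 0.97 -7.04 -3.05]
0.42 [ 1.   -7.22 -3.39]
0.36 [ 1.02 -7.39 -3.73]
0.3 [ 1.04 -7.53 -4.09]
0.24 [ 1.06 -7.66 -4.45]
0.18 [ 1.07 -7.76 -4.82]
0.12 [ 1.08 -7.84 -5.2 ]
0.1 [ 1.08 -7.86 -5.32]
0.06 [ 1.09 -7.9  -5.58]
0.03 [ 1.09 -7.92 -5.77]
0.015 [ 1.09 -7.93 -5.86]
0 [ 1.09 -7.94 -5.96]
```

Approach and first pushing steps.

Request:
arm_command:
  plan:
    - [[0.2, -1.0, 0], 0]
    - [[0.3, -2.0, 0], 0]
    - [[0.35, -2.3, 0], 0]
    - [[0.4, -2.6, 0], 0]
    - [[0.41, -2.8, -0.06], 0]

```text
time: 2.0
position: [0.5385, 0.2332, 0.2882]
tool_rot: [-0.707, 0.0, -0.001, 0.708]
ft_force: [0.7, 1.2, 1.6]
grip_width: 0.0
```

Request:
arm_command:
  plan:
    - [[0.05, -0.37, -0.08], 0]
    - [[0.1, -0.74, -0.19], 0]
    - [[0.14, -1.1, -0.32], 0]
    - [[0.19, -1.45, -0.47], 0]
    - [[0.24, -1.8, -0.64], 0]

```text
time: 2.5
position: [0.5444, 0.1864, 0.2714]
tool_rot: [0.707, -0.001, 0.001, -0.707]
ft_force: [-0.0, 0.7, 2.2]
grip_width: 0.0004
```

```bash
python3 - <<'E'
from rig import camera
import cv2
cv2.imwrite(f"pics/scene2.png",camera("scene")["pixels"][100:340,200:500,::-1])
E
```

```text
(no output)
```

View pics/scene2.png

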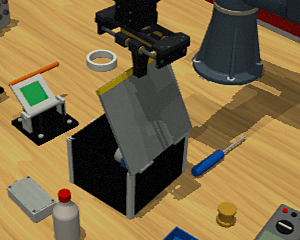

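Request:
arm_command:
  plan:
    - [[0.04, -0.3, -0.19], 0]
    - [[0.08, -0.62, -0.4], 0]
    - [[0.12, -0.93, -0.63], 0]
    - [[0.16, -1.22, -0.87], 0]
    - [[0.2, -1.5, -1.14], 0]

```text
time: 3.05
position: [0.5495, 0.149, 0.2427]
tool_rot: [0.707, -0.001, 0.001, -0.707]
ft_force: [0.1, -0.3, 1.1]
grip_width: 0.0004
```

Request:
arm_command:
  plan:
    - [[0.03, -0.26, -0.28], 0]
    - [[0.07, -0.5, -0.58], 0]
    - [[0.1, -0.73, -0.89], 0]
    - [[0.12, -0.94, -1.21], 0]
    - [[0.15, -1.12, -1.55], 0]

```text
time: 3.55
position: [0.5531, 0.1213, 0.2038]
tool_rot: [0.707, -0.001, 0.001, -0.707]
ft_force: [0.7, 0.0, 1.4]
grip_width: 0.0006
```

Request:
arm_command:
  plan:
    - [[0.02, -0.17, -0.34], 0]
    - [[0.04, -0.31, -0.7], 0]
    - [[0.06, -0.44, -1.06], 0]
    - [[0.07, -0.52, -1.35], 0]
    - [[0.07, -0.58, -1.6], 0]

```text
time: 4.05
position: [0.5547, 0.1071, 0.1637]
tool_rot: [0.707, -0.001, 0.001, -0.707]
ft_force: [0.1, -0.7, 1.1]
grip_width: 0.0004
```

```bash
python3 - <<'E'
from rig import camera
import cv2
cv2.imwrite(f"pics/scene3.png",camera("scene")["pixels"][100:340,200:500,::-1])
E
```

```text
(no output)
```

View pics/scene3.png

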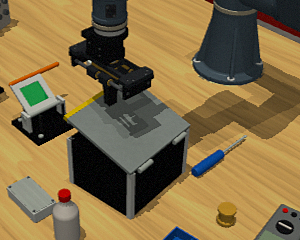

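Request:
arm_command:
  plan:
    - [[0.01, -0.04, -0.2], 0]
    - [[0.01, -0.07, -0.4], 0]
    - [[0.02, -0.09, -0.6], 0]
    - [[0.02, -0.1, -0.75], 0]
    - [[0.02, -0.1, -0.85], 0]

```text
time: 4.6
position: [0.5553, 0.1047, 0.1429]
tool_rot: [0.707, -0.001, 0.001, -0.707]
ft_force: [-0.2, -1.0, 0.4]
grip_width: 0.0007
```

Request:
arm_command:
  plan:
    - [[0, 0, -0.05], 0]
    - [[0, 0, -0.1], 0]
    - [[0, 0, -0.15], 0]
    - [[0, 0, -0.15], 0]
    - [[0, 0, -0.15], 0]

```text
time: 5.1
position: [0.5553, 0.1048, 0.1395]
tool_rot: [-0.707, 0.001, -0.001, 0.707]
ft_force: [0.1, 0.0, 0.4]
grip_width: 0.0004
```

Request:
arm_command:
  plan:
    - [[0, 0, -0.05], 0]
    - [[0, 0, -0.1], 0]
    - [[0, 0, -0.1], 0]
    - [[0, 0, -0.1], 0]

```text
time: 5.5
position: [0.5553, 0.1048, 0.1369]
tool_rot: [-0.707, 0.001, -0.001, 0.707]
ft_force: [0.2, 0.3, 0.4]
grip_width: 0.0006
```

```bash
python3 - <<'E'
from rig import camera
import cv2,pickle
d={n:camera(n) for n in("scene","top")};pickle.dump(d,open("c4.pkl","wb"))
cv2.imwrite(f"pics/scene4.png",cv2.resize(d["scene"]["pixels"][170:330,240:420,::-1],None,fx=4,fy=3.7,interpolation=2))
E
```

```text
(no output)
```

View pics/scene4.png

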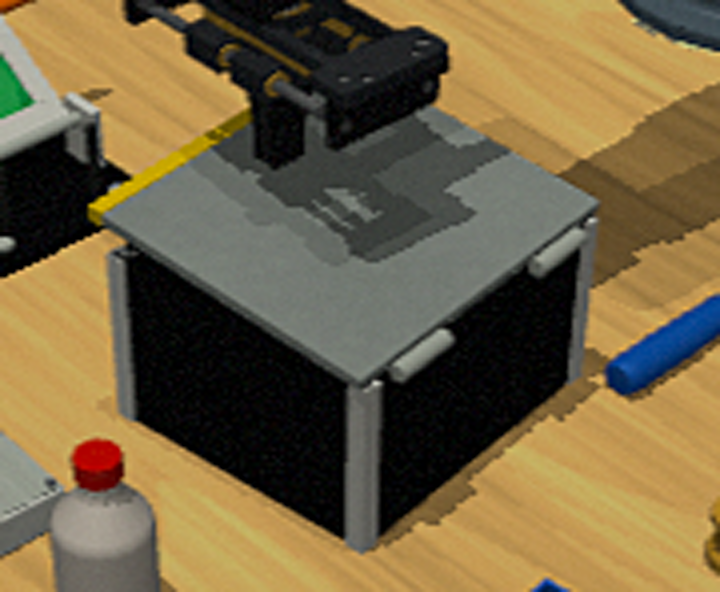

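Request:
arm_command:
  plan:
    - [[0, 0, -0.05], 0]
    - [[0, 0, -0.1], 0]
    - [[0, 0, -0.15], 0]
    - [[0, 0, -0.15], 0]
    - [[0, 0, -0.15], 0]

```text
time: 6.1
position: [0.5552, 0.1048, 0.1331]
tool_rot: [-0.707, 0.001, -0.001, 0.707]
ft_force: [-0.4, -0.8, -0.7]
grip_width: 0.0005
```

```bash
python3 - <<'E'
from rig import camera,get_obs
import cv2,pickle
from h import *
d={n:camera(n) for n in("scene","top","wrist")};pickle.dump(d,open("c5.pkl","wb"))
a=pickle.load(open("c4.pkl","rb"))["scene"]["pixels"];b=d["scene"]["pixels"]
cv2.imwrite(f"pics/scene5.png",cv2.resize(np.hstack([a[175:255,255:345],b[175:255,255:345]])[:,:,::-1],None,fx=4.4,fy=4.4,interpolation=2))
p,q=np.load("fit.npy")
for an in (0,.03,.06): print(an,[proj(d["scene"],lid(p,an,x,.192,v))[0].round(1).tolist() for x,v in ((.105,0),(.105,.01),(-.105,.01))],[proj(d["top"],lid(p,an,x,.192,v))[0].round(1).tolist() for x,v in ((.105,.01),(-.105,.01))])
cv2.imwrite("pics/wrist5.png",d["wrist"]["pixels"][:,:,::-1]);cv2.imwrite("pics/top5.png",cv2.resize(d["top"]["pixels"][150:300,250:400,::-1],None,fx=4,fy=4,interpolation=2))
E
```

```text
0 [[261.9, 236.1], [261.6, 232.6], [324.0, 190.9]] [[345.6, 181.2], [357.7, 267.4]]
0.03 [[261.8, 234.1], [261.6, 230.6], [324.1, 189.0]] [[345.6, 180.7], [357.7, 267.3]]
0.06 [[261.7, 232.1], [261.6, 228.6], [324.3, 187.1]] [[345.5, 180.2], [357.7, 267.3]]
```

View pics/scene5.png

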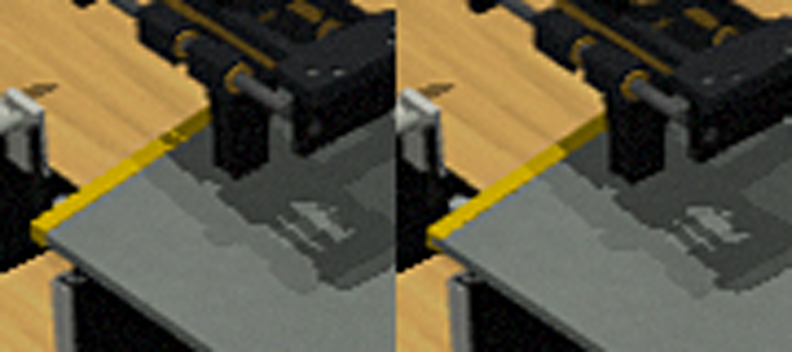

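View pics/wrist5.png

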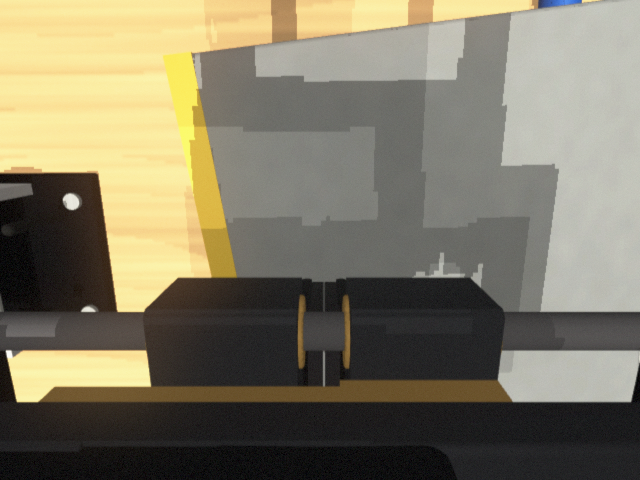

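View pics/top5.png

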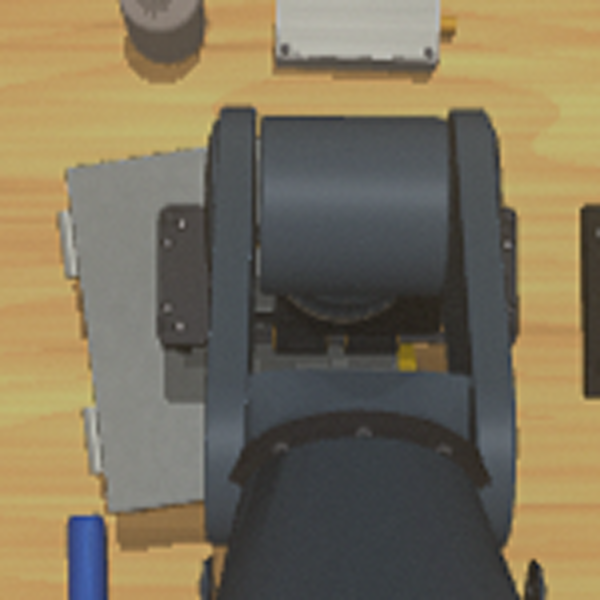

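```bash
python3 - <<'E'
from h import *
d=pickle.load(open("c5.pkl","rb"));p,q=np.load("fit.npy")
S=d["scene"]
for z in (.133,.14,.15):print(z,[proj(S,[[.5552+a,.1048+b,z]])[0].round(1).tolist() for a in(-.0095,.0095) for b in (-.015,.015)])
im=cv2.resize(S["pixels"][170:290,250:400,::-1],None,fx=5,fy=5,interpolation=2)
def dr(P,c):
    for X in P:
        u=(proj(S,X)[0]-[250,170]+.5)*5;cv2.circle(im,tuple(int(v) for v in u),3,c,-1)
for an,c in((0,(0,0,255)),(.08,(0,255,0))): dr([lid(p,an,x,u,v) for x in(-.105,.105) for u in (0,.192) for v in(0,.01)],c)
dr([box(p,[.1,-.18,.13]),box(p,[.1,0,.13]),box(p,[-.1,0,.13])],(255,0,255))
cv2.imwrite("pics/ov5.png",im)
E
```

```text
0.133 [[308.7, 216.9], [317.4, 223.0], [302.3, 220.3], [311.1, 226.4]]
0.14 [[308.7, 214.4], [317.4, 220.5], [302.3, 217.8], [311.0, 224.0]]
0.15 [[308.6, 210.9], [317.4, 216.9], [302.2, 214.3], [311.0, 220.4]]
```

View pics/ov5.png

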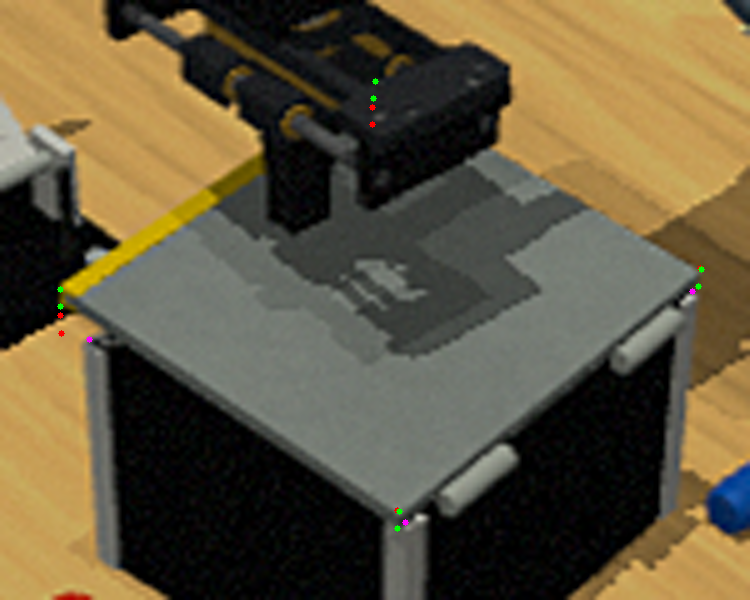

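```bash
python3 - <<'E'
from h import *
d=pickle.load(open("c0.pkl","rb"));S=d["scene"]
im=cv2.imread("pics/scene1.png")[110:230,330:460];im=cv2.resize(im,None,fx=6,fy=5,interpolation=2)
def dr(X,c):
    u=(proj(S,X)[0]-[330,110]+.5)*[6,5];cv2.circle(im,tuple(int(v) for v in u),2,c,-1)
for a in(-.0095,.0095):
    for b in (-.015,.015):
        dr([.5269+a,.3029+b,.2889],(0,0,255));dr([.5269+a,.3029+b,.2889+.0187],(0,255,0));dr([.5269+a,.3029+b,.2889+.0697],(255,0,255))
cv2.imwrite("pics/ov1.png",im)
im=d["scene"]["pixels"][140:260,540:640,::-1];im=cv2.resize(im,None,fx=6,fy=5,interpolation=2)
cv2.circle(im,tuple(int(v) for v in (proj(S,[.2202,.5841,.1983])[0]-[540,140]+.5)*[6,5]),3,(0,0,255),-1)
cv2.imwrite("pics/ov0.png",im)
E
```

```text
(no output)
```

View pics/ov1.png

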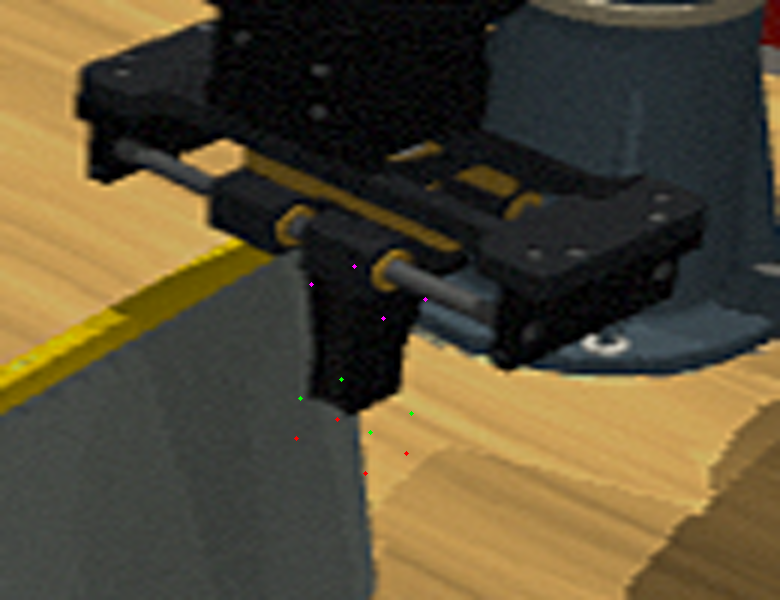

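View pics/ov0.png

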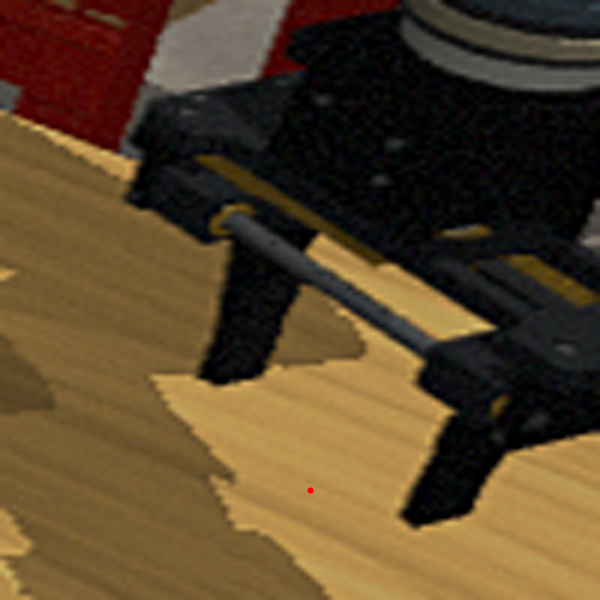

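```bash
python3 - <<'E'
from h import *
d=pickle.load(open("c5.pkl","rb"));p,q=np.load("fit.npy");W=d["wrist"]
print(W["camera_matrix"],W["R"],W["t"],"campos",-np.array(W["R"]).T@W["t"])
im=W["pixels"][:,:,::-1].copy()
def dr(X,c):
    u=proj(W,X)[0];print(np.round(X,3),u.round(0));cv2.circle(im,tuple(int(np.clip(v,-999,2000)) for v in u),4,c,-1)
for x in(.105,-.105):
  for v in (0,.01): dr(lid(p,.075,x,.192,v),(0,0,255))
dr(lid(p,.075,.105,.0,.01),(0,0,255))
for s in ((.065,.06),(.065,-.06),(-.065,.06)): dr(box(q,[*s,.012]),(255,0,0))
dr([.5552,.1048,.1331],(0,255,0));dr([.5552,.1048,.1331+.0187],(255,0,255));dr([.5552,.1048,.1331+.07],(255,255,255))
cv2.imwrite("pics/wov.png",im)
E
```

```text
[[409.7039088    0.         323.50113767]
 [  0.         409.7039088  243.20292984]
 [  0.           0.           1.        ]] [[ 3.17556543e-03  9.99994606e-01  8.38891793e-04]
 [ 9.68394981e-01 -3.28443897e-03  2.49400026e-01]
 [ 2.49401436e-01  2.03925026e-05 -9.68400188e-01]] [-0.10649457 -0.55090385  0.18728011] campos [0.48712278 0.10468077 0.31884687]
[[0.665 0.072 0.144]] [261. 491.]
[[0.665 0.073 0.154]] [260. 508.]
[[0.457 0.044 0.144]] [169.  60.]
[[0.457 0.045 0.154]] [161.  55.]
[[0.64  0.262 0.14 ]] [630. 443.]
[[ 0.641 -0.069  0.012]] [112. 332.]
[[ 0.64  -0.189  0.012]] [-35. 332.]
[[ 0.511 -0.069  0.012]] [ 88. 171.]
[0.555 0.105 0.133] [324. 284.]
[0.555 0.105 0.152] [324. 299.]
[0.555 0.105 0.203] [324. 361.]
```

View pics/wov.png

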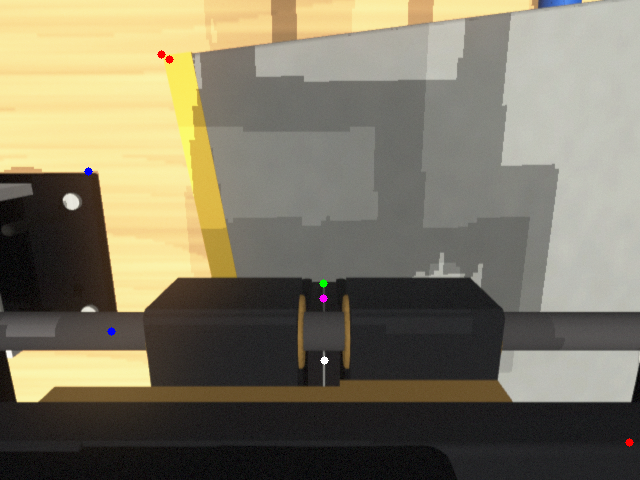

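```bash
python3 - <<'E'
from h import *
d=pickle.load(open("c0.pkl","rb"));o=[]
P=np.array([.2202,.5841,.1983]);j=np.array([.353,.9356,0]);k=np.array([.9356,-.353,0])
for n,(x,y,w,h,s) in {"top":(30,335,120,95,6),"scene":(540,130,100,125,6)}.items():
    im=cv2.resize(d[n]["pixels"][y:y+h,x:x+w,::-1],None,fx=s,fy=s,interpolation=2)
    def dr(X,c): cv2.circle(im,tuple(int(v) for v in (proj(d[n],X)[0]-[x,y]+.5)*s),2,c,-1)
    dr(P,(0,0,255))
    for a in(-.095,.095):
      for b in(-.0375,.0375): dr(P+j*a+k*b+[0,0,.0697],(0,255,0))
    for a in(-.0435,-.0585,.0435,.0585): dr(P+j*a+[0,0,.0],(255,0,255))
    for i in range(0,w,20): cv2.putText(im,str(x+i),(i*s,10),0,.35,(0,0,255),1);cv2.line(im,(i*s,0),(i*s,5),(0,0,255),1)
    for i in range(0,h,20): cv2.putText(im,str(y+i),(0,i*s+8),0,.35,(0,0,255),1)
    cv2.imwrite(f"pics/g{n}.png",im)
E
```

```text
(no output)
```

View pics/gtop.png

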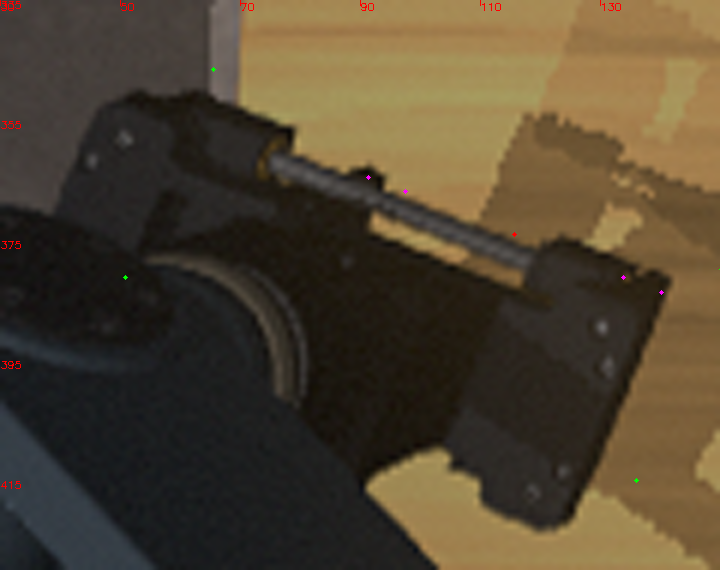

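View pics/gscene.png

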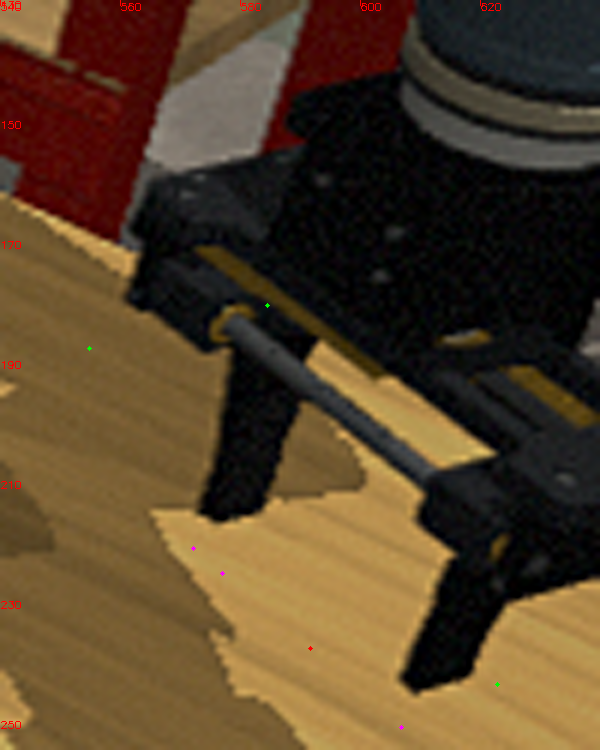

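The pictures disagree with the measured pose: the tip looks about 18 mm higher than reported, and the lid is still about 0.075 rad open. I'll press further, guided by force.

Request:
arm_command:
  plan:
    - [[0, 0, -0.06], 0]
    - [[0, 0, -0.12], 0]
    - [[0, 0, -0.18], 0]
    - [[0, 0, -0.24], 0]
    - [[0, 0, -0.3], 0]

```text
time: 6.75
position: [0.5554, 0.1047, 0.1256]
tool_rot: [0.707, -0.001, 0.001, -0.707]
ft_force: [-0.3, -1.0, 0.5]
grip_width: 0.0002
```

Request:
arm_command:
  plan:
    - [[0, 0, -0.04], 0]
    - [[0, 0, -0.08], 0]
    - [[0, 0, -0.1], 0]
    - [[0, 0, -0.1], 0]

```text
time: 7.15
position: [0.5553, 0.1048, 0.1231]
tool_rot: [-0.707, 0.001, -0.001, 0.707]
ft_force: [-0.3, 0.6, 0.6]
grip_width: 0.0002
```

Request:
arm_command:
  plan:
    - [[0, 0, -0.04], 0]
    - [[0, 0, -0.08], 0]
    - [[0, 0, -0.1], 0]
    - [[0, 0, -0.1], 0]

```text
time: 7.55
position: [0.5553, 0.1048, 0.1206]
tool_rot: [-0.707, 0.001, -0.001, 0.707]
ft_force: [-0.1, -0.8, -0.9]
grip_width: 0.0003
```

```bash
python3 - <<'E'
from rig import camera
from h import *
d={n:camera(n) for n in("scene","wrist")};pickle.dump(d,open("c6.pkl","wb"))
S=d["scene"];p,q=np.load("fit.npy")
im=cv2.resize(S["pixels"][170:290,250:400,::-1],None,fx=5,fy=5,interpolation=2)
def dr(P,c):
    for X in P:
        u=(proj(S,X)[0]-[250,170]+.5)*5;cv2.circle(im,tuple(int(v) for v in u),2,c,-1)
dr([lid(p,0,x,u,v) for x in(-.105,.105) for u in (0,.192) for v in(0,.01)],(0,0,255))
cv2.imwrite("pics/ov6.png",im)
E
```

```text
(no output)
```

View pics/ov6.png

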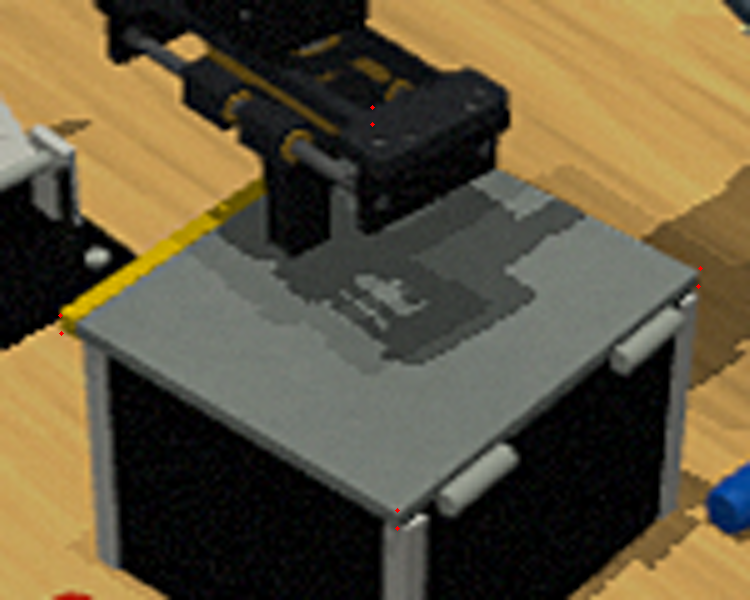

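Request:
arm_command:
  plan:
    - [[0, 0, -0.03], 0]
    - [[0, 0, -0.06], 0]
    - [[0, 0, -0.06], 0]

```text
time: 7.95
position: [0.5553, 0.1048, 0.1191]
tool_rot: [-0.707, 0.001, -0.001, 0.707]
ft_force: [-0.1, -0.5, 0.8]
grip_width: 0.0004
```

Request:
arm_command:
  plan:
    - [[0, 0, -0.03], 0]
    - [[0, 0, -0.06], 0]
    - [[0, 0, -0.06], 0]

```text
time: 8.25
position: [0.5553, 0.1048, 0.1176]
tool_rot: [-0.707, 0.001, -0.001, 0.707]
ft_force: [-0.3, -0.7, 0.2]
grip_width: 0.0005
```

Request:
arm_command:
  plan:
    - [[0, 0, -0.03], 0]
    - [[0, 0, -0.06], 0]
    - [[0, 0, -0.06], 0]

```text
time: 8.55
position: [0.5554, 0.1048, 0.1176]
tool_rot: [0.707, -0.001, 0.001, -0.707]
ft_force: [-3.4, -1.0, 8.7]
grip_width: 0.0005
```

Request:
arm_command:
  plan:
    - [[0, 0, -0.03], 0]
    - [[0, 0, -0.06], 0]
    - [[0, 0, -0.06], 0]

```text
time: 8.85
position: [0.5555, 0.1048, 0.1175]
tool_rot: [0.707, -0.001, 0.001, -0.707]
ft_force: [-4.3, -0.3, 16.8]
grip_width: 0.0006
```

Request:
arm_command:
  plan:
    - [[0, 0, 0.4], 0]
    - [[0, 0, 1.2], 0]
    - [[0, 0, 2.2], 0]
    - [[-0.4, -0.8, 3.4], 0]
    - [[-0.8, -2.2, 3.4], 0]

```text
time: 9.35
position: [0.5384, 0.0505, 0.2037]
tool_rot: [0.707, 0.003, 0.003, -0.707]
ft_force: [1.2, -1.0, 0.2]
grip_width: 0.0002
```

Request:
arm_command:
  plan:
    - [[-0.4, -1.6, 0], 0]
    - [[-0.8, -3.2, 0], 0]
    - [[-1.2, -4.8, 0], 0]
    - [[-1.5, -6.4, 0], 0]
    - [[-1.5, -7.8, 0], 0]
  fingers: 1

```text
time: 9.85
position: [0.4967, -0.1468, 0.1998]
tool_rot: [-0.707, 0.002, -0.001, 0.707]
ft_force: [1.0, 0.4, -0.4]
grip_width: 0.0326
```

Request:
arm_command:
  plan:
    - [[0, 0, 0], 0]
    - [[0, 0, 0], 0]
    - [[0, 0, 0], 0]
    - [[0, 0, 0], 0]

```text
time: 10.25
position: [0.4977, -0.1439, 0.1996]
tool_rot: [-0.707, 0.001, -0.0, 0.707]
ft_force: [-0.5, 0.4, -0.9]
grip_width: 0.0646
```

```bash
python3 - <<'E'
from rig import camera,get_obs
from h import *
o=get_obs();d={n:camera(n) for n in("scene","wrist","top")};d["obs"]=o;pickle.dump(d,open("c7.pkl","wb"))
print(o["time"],o["position"],o["tool_rot"],o["q"],o["ft_force"])
for n in("scene","wrist","top"):cv2.imwrite(f"pics/{n}7.png",d[n]["pixels"][:,:,::-1])
E
```

```text
10.25 [ 0.49767625 -0.14387078  0.19964224] [-7.06894117e-01  6.68653178e-04 -2.80144879e-04  7.07319010e-01] [-4.97523741e-01  3.83997235e-01  1.69741200e+00  3.05149725e-04
  1.06095286e+00 -2.06712729e+00] [-0.52060068  0.38223399 -0.93898714]
```

View pics/wrist7.png

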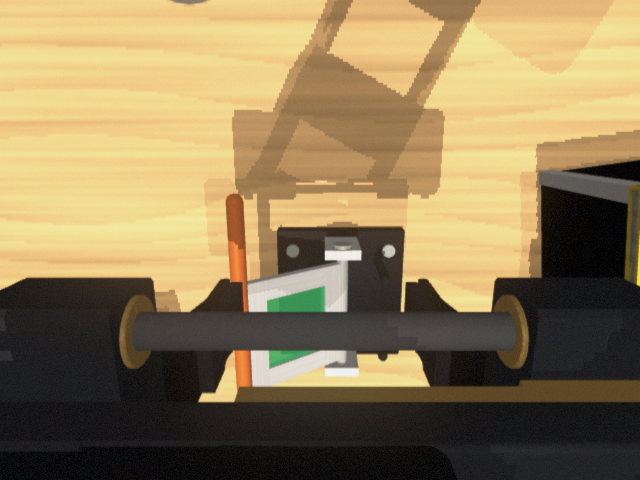

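View pics/scene7.png

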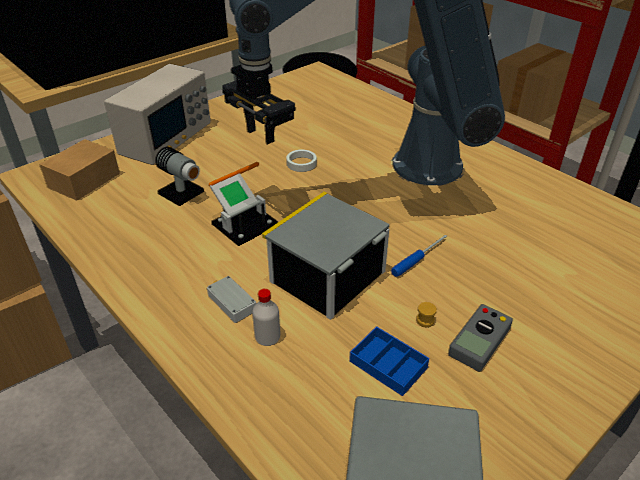

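View pics/top7.png

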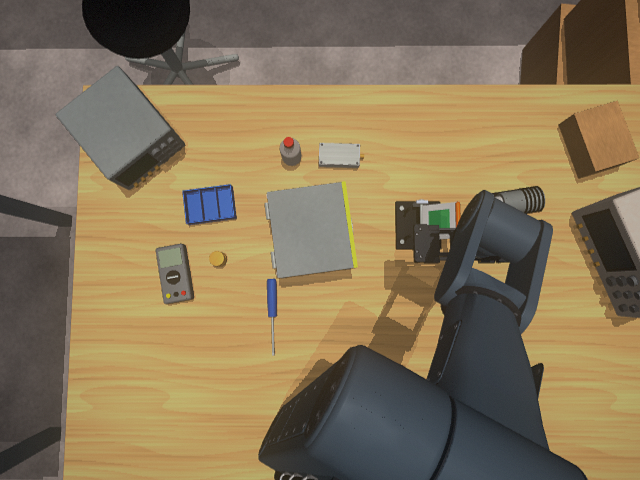

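```bash
python3 - <<'E'
from h import *
d=pickle.load(open("c7.pkl","rb"));p,q=np.load("fit.npy");W=d["wrist"]
im=W["pixels"][:,:,::-1].copy()
def dr(X,c):
    u=proj(W,X)[0];print(np.round(X,3),u.round(0));cv2.circle(im,tuple(int(np.clip(v,-999,2000)) for v in u),3,c,-1)
for s in ((-.065,-.06),(-.065,.06),(.065,.06)): dr(box(q,[*s,.012]),(255,0,0))
for x in(.045,-.105): dr(flap(q,q[3],x,.095),(0,0,255))
for y,z in((-.18,.13),(-.18,0)):dr(box(p,[-.1,y,z]),(0,255,0))
dr(lid(p,0,-.105,.192,.01),(0,255,255))
P=d["obs"]["position"]
for y in(-.0325,.0325):dr(P+[0,y,0],(255,0,255));dr(P+[0,y,.0187],(255,255,255))
cv2.imwrite("pics/wov7.png",cv2.resize(im[150:450,180:640],None,fx=1.7,fy=1.7,interpolation=2))
E
```

```text
[[ 0.51  -0.189  0.012]] [275. 227.]
[[ 0.511 -0.069  0.012]] [404. 227.]
[[ 0.641 -0.069  0.012]] [398. 353.]
[[ 0.62  -0.207  0.105]] [243. 390.]
[[ 0.47  -0.207  0.105]] [232. 199.]
[[0.461 0.056 0.13 ]] [645. 189.]
[[0.461 0.056 0.   ]] [539. 172.]
[[0.457 0.044 0.14 ]] [638. 185.]
[ 0.498 -0.176  0.2  ] [256. 284.]
[ 0.498 -0.176  0.218] [250. 299.]
[ 0.498 -0.111  0.2  ] [392. 284.]
[ 0.498 -0.111  0.218] [399. 298.]
```

View pics/wov7.png

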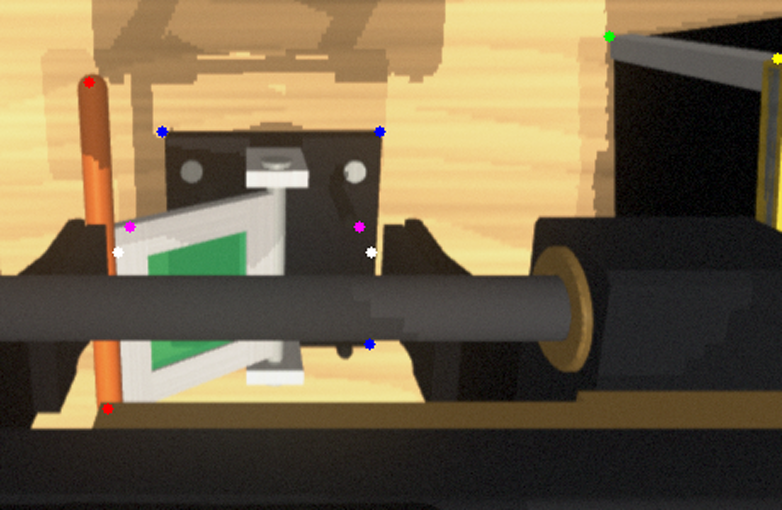

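```bash
python3 - <<'E'
from h import *
d=pickle.load(open("c7.pkl","rb"));P=d["obs"]["position"]
n="scene";x,y,w,h,s=215,75,90,80,8
im=cv2.resize(d[n]["pixels"][y:y+h,x:x+w,::-1],None,fx=s,fy=s,interpolation=2)
def dr(X,c): cv2.circle(im,tuple(int(v) for v in (proj(d[n],X)[0]-[x,y]+.5)*s),2,c,-1)
for z,c in((0,(0,0,255)),(.0225,(0,255,0)),(.0697,(255,0,255)),(.092,(255,255,0))):
  for b in (-.0095,.0095):
    for a in (-.034,-.049,.034,.049): dr(P+[b,a,z],c)
cv2.imwrite("pics/ov7.png",im)
E
```

```text
(no output)
```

View pics/ov7.png

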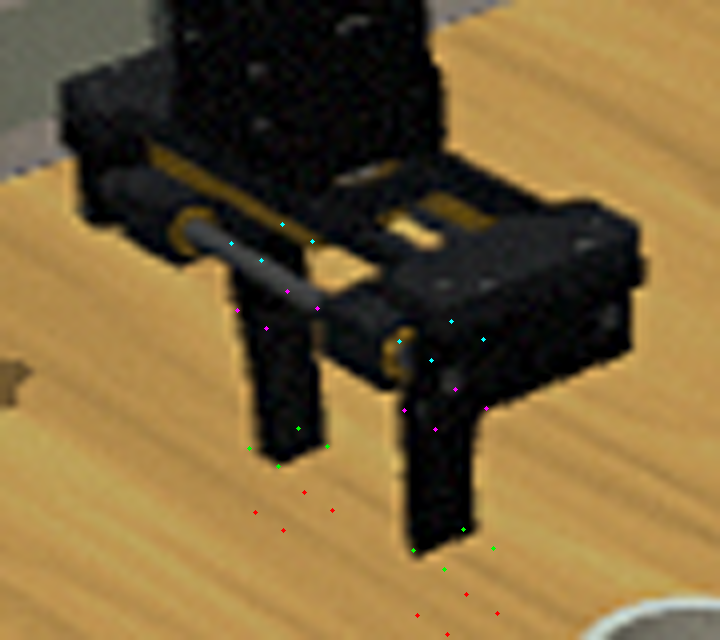

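Request:
arm_command:
  plan:
    - [[0, -1.0, -0.8], 0]
    - [[0, -2.0, -2.0], 0]
    - [[0, -2.5, -3.0], 0]
    - [[0, -2.5, -3.6], 0]
    - [[0, -2.5, -3.6], 0]
  fingers: 1

```text
time: 10.9
position: [0.4964, -0.2067, 0.1076]
tool_rot: [-0.706, 0.003, 0.0, 0.708]
ft_force: [-1.0, -0.4, -0.1]
grip_width: 0.0867
```

Request:
arm_command:
  plan:
    - [[0, 0, 0], 0]
    - [[0, 0, 0], 0]

```text
time: 11.1
position: [0.4986, -0.2077, 0.1108]
tool_rot: [0.707, -0.0, 0.001, -0.707]
ft_force: [0.0, 0.7, -0.3]
grip_width: 0.0868
```

```bash
python3 - <<'E'
from rig import camera,get_obs
from h import *
o=get_obs();W=camera("wrist");S=camera("scene")
print(o["time"],o["position"],o["grip_width"],o["ft_force"])
p,q=np.load("fit.npy");im=W["pixels"][:,:,::-1].copy()
for x in(.045,-.078,-.105): 
    u=proj(W,flap(q,q[3],x,.095))[0];print(u);cv2.circle(im,tuple(int(v) for v in u),3,(255,0,0),-1)
cv2.imwrite("pics/wrist8.png",im)
cv2.imwrite("pics/scene8.png",cv2.resize(S["pixels"][100:260,170:330,::-1],None,fx=4,fy=3.7,interpolation=2))
E
```

```text
11.1 [ 0.49863674 -0.20765299  0.11078678] 0.08680952337104393 [ 0.00654292  0.69213637 -0.25485726]
[325.92819381 481.92819803]
[325.9106537  277.41097754]
[325.9060614  223.86488586]
```

View pics/wrist8.png

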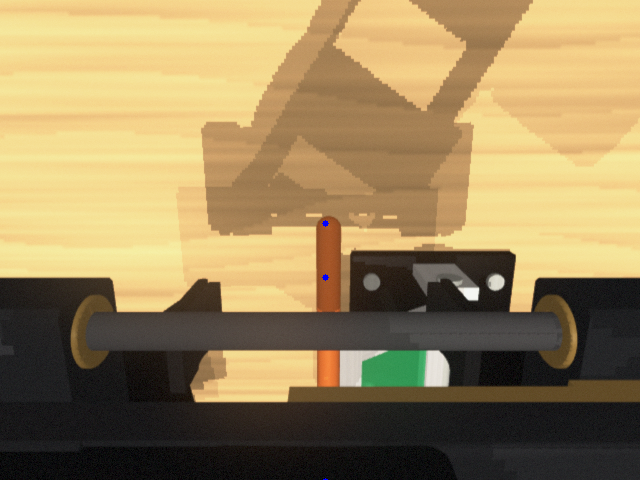

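View pics/scene8.png

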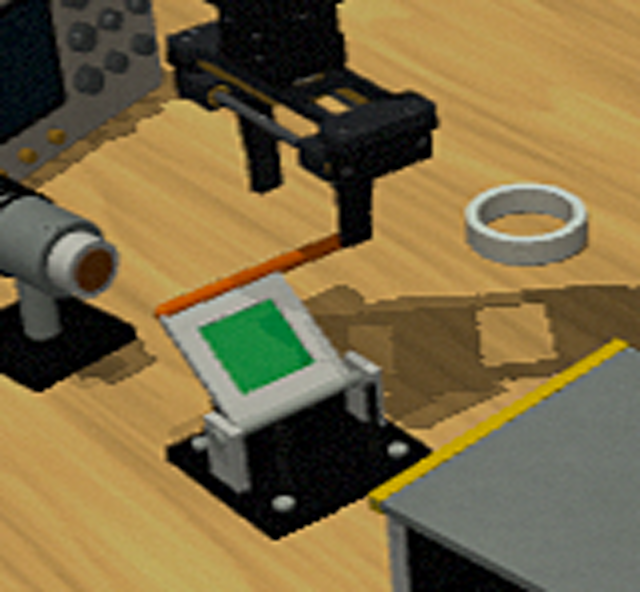

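Request:
arm_command:
  plan:
    - [[0, 0, -0.5], 0]
    - [[0, 0, -1.0], 0]
    - [[0, 0, -1.5], 0]
    - [[0, 0, -1.85], 0]
    - [[0, 0, -1.85], 0]

```text
time: 11.7
position: [0.4966, -0.207, 0.0615]
tool_rot: [-0.706, 0.002, 0.0, 0.708]
ft_force: [0.3, 0.5, -0.2]
grip_width: 0.0872
```

```bash
python3 - <<'E'
from rig import camera,get_obs
from h import *
W=camera("wrist");S=camera("scene")
cv2.imwrite("pics/wrist9.png",W["pixels"][:,:,::-1])
cv2.imwrite("pics/scene9.png",cv2.resize(S["pixels"][130:250,190:310,::-1],None,fx=5,fy=5,interpolation=2))
E
```

```text
(no output)
```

View pics/wrist9.png

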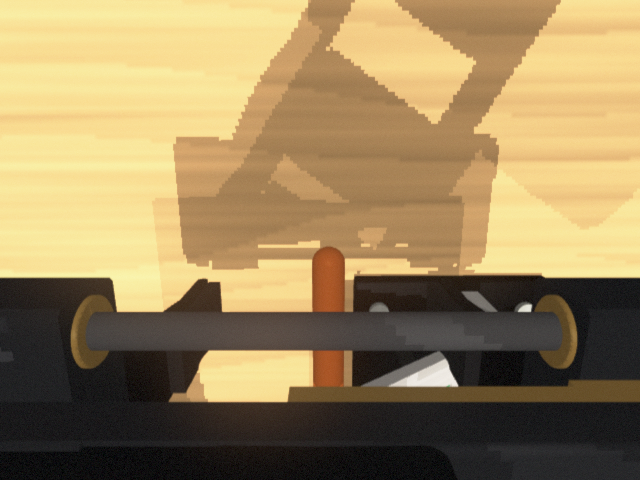

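View pics/scene9.png

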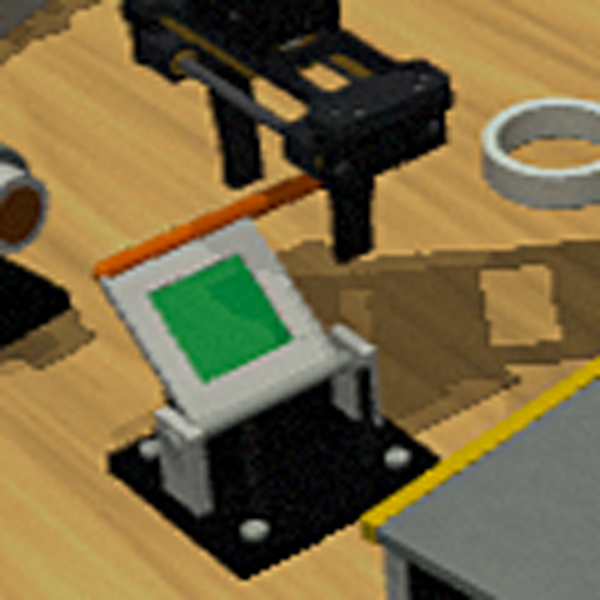

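Request:
arm_command:
  plan:
    - [[0, 0, 0], 0]
    - [[0, 0, 0], 0]
    - [[0, 0, 0], 0]
    - [[0, 0, 0], 0]
    - [[0, 0, 0], 0]
  fingers: -1
  force: 15

```text
time: 12.3
position: [0.4979, -0.2078, 0.0637]
tool_rot: [0.707, -0.001, 0.001, -0.707]
ft_force: [0.8, 0.0, 0.2]
grip_width: 0.0549
```

Request:
arm_command:
  plan:
    - [[0, 0, 0], 0]
    - [[0, 0, 0], 0]
    - [[0, 0, 0], 0]
    - [[0, 0, 0], 0]
    - [[0, 0, 0], 0]

```text
time: 12.8
position: [0.4977, -0.2072, 0.0634]
tool_rot: [-0.707, 0.001, -0.001, 0.708]
ft_force: [4.4, 10.1, 0.4]
grip_width: 0.0152
```

```bash
python3 - <<'E'
from rig import camera,get_obs
from h import *
W=camera("wrist");S=camera("scene");o=get_obs();print(o["position"],o["grip_width"],o["ft_force"])
cv2.imwrite("pics/wrist10.png",W["pixels"][200:420,200:460,::-1])
cv2.imwrite("pics/scene10.png",cv2.resize(S["pixels"][130:250,190:310,::-1],None,fx=5,fy=5,interpolation=2))
E
```

```text
[ 0.49773174 -0.20536075  0.06339017] 0.011473940517262637 [2.18262757 5.87592688 1.14680884]
```

View pics/wrist10.png

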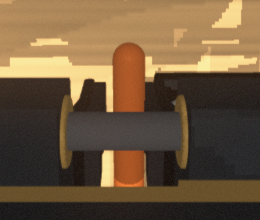

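View pics/scene10.png

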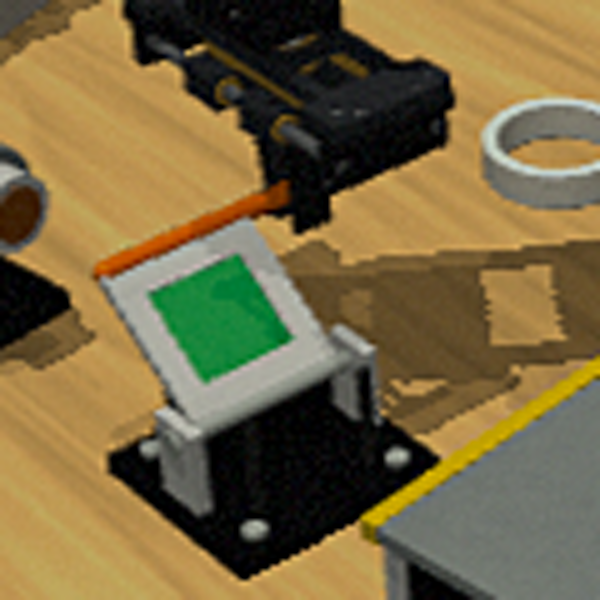

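Request:
arm_command:
  plan:
    - [[0, 0, 0], 0]
    - [[0, 0, 0], 0]
    - [[0, 0, 0], 0]

```text
time: 13.2
position: [0.4977, -0.2054, 0.0634]
tool_rot: [-0.706, 0.002, -0.001, 0.708]
ft_force: [1.9, 5.6, 1.5]
grip_width: 0.011
```

```bash
python3 - <<'E'
from h import *
from rig import get_obs
o=get_obs();print(o["position"],o["ft_force"],o["grip_width"])
a0=-.95
for a in np.arange(-.95,.01,.05): print(round(a,2),(np.array([.095*(np.sin(a)-np.sin(a0)),.095*(np.cos(a)-np.cos(a0))])/.025).round(2))
E
```

```text
[ 0.49769679 -0.20535984  0.06338225] [1.90467359 5.56286543 1.51756777] 0.010978712396236975
-0.95 [0. 0.]
-0.9 [0.11 0.15]
-0.85 [0.24 0.3 ]
-0.8 [0.37 0.44]
-0.75 [0.5  0.57]
-0.7 [0.64 0.7 ]
-0.65 [0.79 0.81]
-0.6 [0.95 0.93]
-0.55 [1.1  1.03]
-0.5 [1.27 1.12]
-0.45 [1.44 1.21]
-0.4 [1.61 1.29]
-0.35 [1.79 1.36]
-0.3 [1.97 1.42]
-0.25 [2.15 1.47]
-0.2 [2.34 1.51]
-0.15 [2.52 1.55]
-0.1 [2.71 1.57]
-0.05 [2.9  1.58]
0.0 [3.09 1.59]
```

Request:
arm_command:
  plan:
    - [[0, 0.1, 0], 0]
    - [[0, 0.21, 0.15], 0]
    - [[0, 0.34, 0.3], 0]
    - [[0, 0.47, 0.44], 0]
    - [[0, 0.6, 0.57], 0]

```text
time: 13.7
position: [0.4978, -0.1932, 0.0783]
tool_rot: [0.708, -0.001, 0.001, -0.707]
ft_force: [-2.0, -2.9, -0.2]
grip_width: 0.0112
```

Request:
arm_command:
  plan:
    - [[0, 0.14, 0.13], 0]
    - [[0, 0.29, 0.24], 0]
    - [[0, 0.45, 0.36], 0]
    - [[0, 0.6, 0.46], 0]
    - [[0, 0.77, 0.55], 0]

```text
time: 14.2
position: [0.4981, -0.1742, 0.0925]
tool_rot: [0.708, -0.001, 0.001, -0.706]
ft_force: [-2.9, -3.3, 4.2]
grip_width: 0.0111
```

```bash
python3 - <<'E'
from rig import camera,get_obs
from h import *
S=camera("scene");o=get_obs();print(o["position"],o["grip_width"],o["ft_force"])
cv2.imwrite("pics/scene11.png",cv2.resize(S["pixels"][130:250,190:310,::-1],None,fx=5,fy=5,interpolation=2))
E
```

```text
[ 0.4980813  -0.17356819  0.09280485] 0.01162316470059377 [-2.37017849 -4.64662189  4.71910097]
```

View pics/scene11.png

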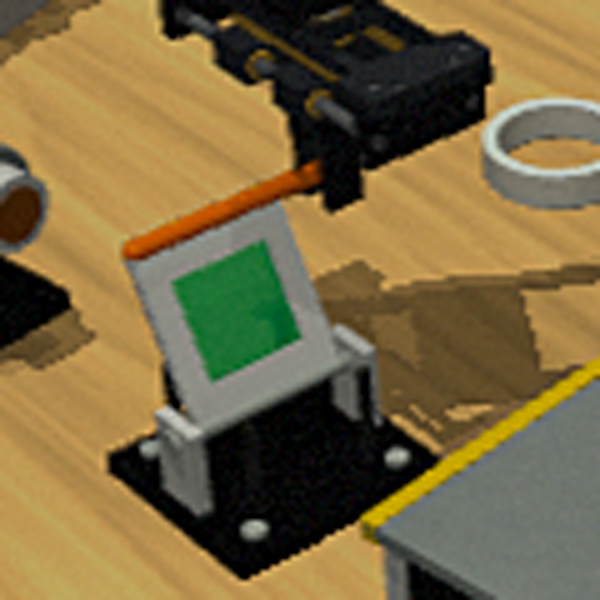

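Request:
arm_command:
  plan:
    - [[0, 0.17, 0.09], 0]
    - [[0, 0.34, 0.17], 0]
    - [[0, 0.52, 0.24], 0]
    - [[0, 0.7, 0.3], 0]
    - [[0, 0.88, 0.35], 0]

```text
time: 14.75
position: [0.4981, -0.1509, 0.1003]
tool_rot: [-0.707, 0.001, -0.001, 0.707]
ft_force: [-1.0, -1.6, 1.3]
grip_width: 0.0117
```

Request:
arm_command:
  plan:
    - [[0, 0.19, 0.04], 0]
    - [[0, 0.37, 0.08], 0]
    - [[0, 0.54, 0.1], 0]
    - [[0, 0.7, 0.11], 0]
    - [[0, 0.82, 0.12], 0]

```text
time: 15.25
position: [0.4982, -0.1306, 0.1033]
tool_rot: [-0.707, 0.001, -0.001, 0.707]
ft_force: [0.5, -1.4, 0.9]
grip_width: 0.0113
```

Request:
arm_command:
  plan:
    - [[0, 0.06, 0], 0]
    - [[0, 0.06, 0], 0]
    - [[0, 0.06, 0], 0]

```text
time: 15.55
position: [0.4982, -0.1296, 0.1033]
tool_rot: [0.707, -0.001, 0.001, -0.707]
ft_force: [1.3, -1.5, 2.1]
grip_width: 0.0112
```

Request:
arm_command:
  plan:
    - [[0, 0.03, 0], 0]
    - [[0, 0.06, 0], 0]
    - [[0, 0.06, 0], 0]
    - [[0, 0.06, 0], 0]

```text
time: 15.95
position: [0.4982, -0.1282, 0.1033]
tool_rot: [0.707, -0.001, 0.001, -0.707]
ft_force: [2.2, -1.5, 1.1]
grip_width: 0.0115
```

```bash
python3 - <<'E'
from rig import camera,get_obs
from h import *
d={n:camera(n) for n in("scene","top","wrist")};o=get_obs();print(o["time"],o["position"],o["grip_width"],o["ft_force"],o["joint_velocities"].round(4) if hasattr(o["joint_velocities"],'round') else 0)
d["obs"]=o;pickle.dump(d,open("c12.pkl","wb"))
p,q=np.load("fit.npy")
for n,(x,y,w,h,s) in {"scene":(190,120,120,120,5),"top":(380,180,110,100,6)}.items():
    im=cv2.resize(d[n]["pixels"][y:y+h,x:x+w,::-1],None,fx=s,fy=s,interpolation=2)
    for a,c in((0,(0,0,255)),(-.05,(255,0,255)),(.05,(255,255,0))):
      for l in(.045,-.105):
        u=proj(d[n],flap(q,a,l,.095))[0];cv2.circle(im,tuple(int(v) for v in (u-[x,y]+.5)*s),2,c,-1);print(n,a,l,u.round(1))
    cv2.imwrite(f"pics/{n}12.png",im)
cv2.imwrite("pics/sfull12.png",d["scene"]["pixels"][:,:,::-1])
E
```

```text
16.1 [ 0.49816205 -0.12814939  0.10328116] 0.011328516652221494 [ 1.21598738 -0.80652027  0.8937462 ] [-0.0007  0.0001 -0.0013  0.0012  0.0005  0.0007]
scene 0 0.045 [225.7 184.2]
scene 0 -0.105 [274.7 162.1]
scene -0.05 0.045 [224.6 183.4]
scene -0.05 -0.105 [273.6 161.4]
scene 0.05 0.045 [226.9 185. ]
scene 0.05 -0.105 [275.9 162.9]
top 0 0.045 [429.5 199.2]
top 0 -0.105 [430.9 261.8]
top -0.05 0.045 [431.5 199.2]
top -0.05 -0.105 [432.9 261.8]
top 0.05 0.045 [427.5 199.2]
top 0.05 -0.105 [428.8 261.8]
```

View pics/scene12.png

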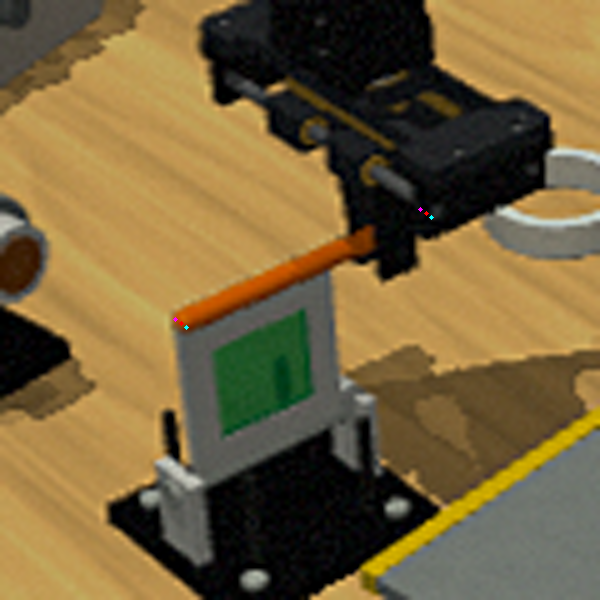

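View pics/top12.png

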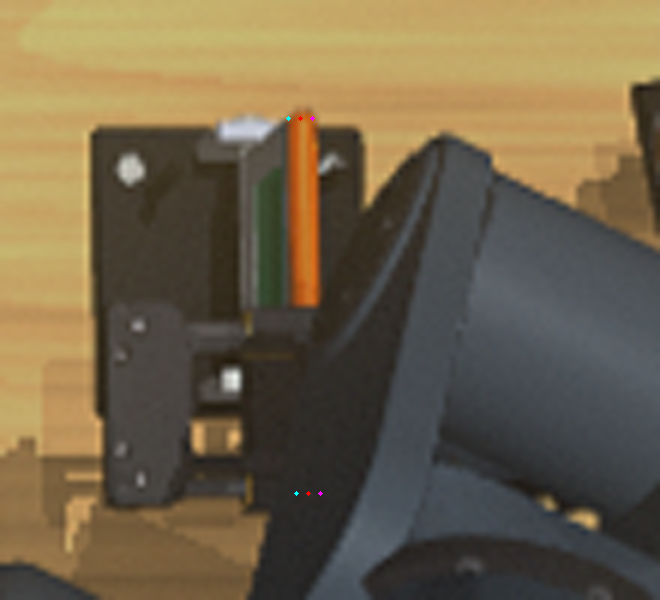

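View pics/sfull12.png

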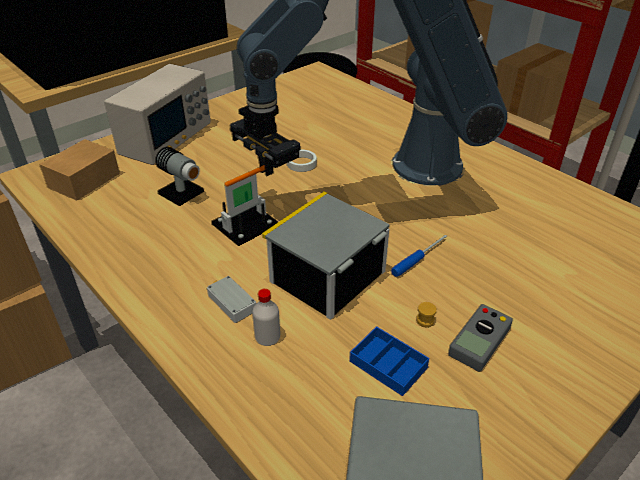

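Request:
arm_command:
  plan:
    - [[0, 0, 0], 0]
    - [[0, 0, 0], 0]
    - [[0, 0, 0], 0]
    - [[0, 0, 0], 0]
    - [[0, 0, 0], 0]

```text
time: 16.6
position: [0.4981, -0.1281, 0.1033]
tool_rot: [0.707, -0.001, 0.001, -0.707]
ft_force: [2.8, -1.7, 1.0]
grip_width: 0.0112
```

```bash
python3 - <<'E'
from rig import camera,get_obs
from h import *
S=camera("scene");o=get_obs();print(o["time"],o["position"],o["grip_width"],o["ft_force"])
c=pickle.load(open("c12.pkl","rb"))["scene"]["pixels"]
print("diff at flap",np.abs(c[150:240,210:275].astype(int)-S["pixels"][150:240,210:275]).mean())
p,q=np.load("fit.npy")
x,y,s=250,180,5
im=cv2.resize(S["pixels"][y:y+110,x:x+150,::-1],None,fx=s,fy=s,interpolation=2)
for xx in(-.105,.105):
  for u in (0,.192):
    for v in(0,.01):
      w=(proj(S,lid(p,0,xx,u,v))[0]-[x,y]+.5)*s;cv2.circle(im,tuple(int(k) for k in w),2,(0,0,255),-1)
cv2.imwrite("pics/lid13.png",im)
a=pickle.load(open("c0.pkl","rb"))["scene"]["pixels"].astype(int);b=S["pixels"].astype(int)
for n,(x0,y0,x1,y1) in dict(tape=(285,148,318,172),solvent=(252,288,282,346),preamp=(206,276,252,320),driver=(392,234,448,276),meter=(448,303,514,370),tray=(348,326,430,394),lens=(415,300,440,328)).items(): print(n,np.abs(a[y0:y1,x0:x1]-b[y0:y1,x0:x1]).mean().round(1))
E
```

```text
16.65 [ 0.49814184 -0.12807591  0.10331009] 0.011479881677766802 [ 2.79489198 -1.99687226  0.34730136]
diff at flap 2.6335042735042733
tape 31.2
solvent 2.7
preamp 2.8
driver 3.6
meter 2.8
tray 3.3
lens 3.0
```

View pics/lid13.png

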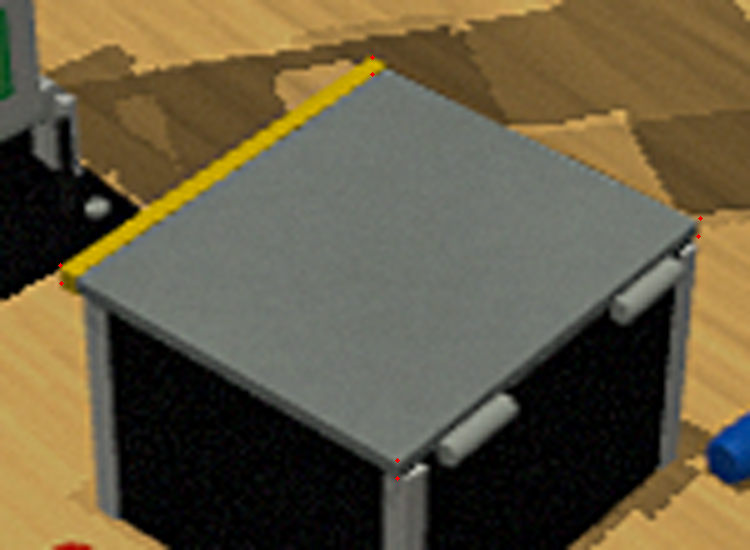

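```bash
python3 -c "
from rig import hand_in,get_obs
print(hand_in())"
```

```text
the job is handed in; nothing more can be done
None
```

I shut the lid, then gripped the orange bar and swung the flap up to its balance point. I handed the job in at about 16.7 s with the bar still gripped at 15 N.

**Lid:** I pushed it down slowly with the shut fingers until it met firm resistance, about 17 N at the end. In the last scene picture its corners match the fully shut model to about 1 pixel.

**Flap:** From its rest stop, the tool moved 77.3 mm across and 39.9 mm up. Going from -0.95 rad to upright should be 77.3 mm and 39.7 mm. The top camera shows the bar within about 0.01 rad of upright. Over the last 0.5 s the pose held to about 0.1 mm, with the wrist force between 1.7 and 3.5 N. The fingers read 11.5 mm on the 12 mm bar.

**Bystanders:** Comparing the first and last scene pictures shows no change for six of them. The gripper partly covers the tape in that view, so the comparison fails there. The visible part looks unmoved, and the arm stayed above it.

**Disagreement:** The real fingertips turned out to be about 22 mm higher than the reported TCP. The scene picture, the wrist picture and the contact with the lid all showed this. I closed the lid by force and picture instead of the reported height, and set the grasp height with that correction.

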